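# Release the air nozzle from its push-fit and park it

### The arm

A 7-joint arm with a two-finger parallel gripper is mounted at the origin on a cart in front of the work surface, level with it; the furniture and walls round the work are solid. World frame = base frame: x ahead of the robot, y to its left, z up, the work surface at z = 0. Lengths are in m, angles in rad, forces in N, time in s.
With the tool pointing down it reaches from about 0.425 to 0.875 m from the base axis. Payload 4.7 kg.
Tool frame: the origin (TCP) lies on the centre line of the jaws, within the pads' length; the fingertips stand tip_reach ahead of it and the grasp point (between the pads) is the TCP (tip_reach is the distance from the TCP to the fingertips, in m); z points along the fingers, y is the line along which they close (so a half turn about z gives the same grasp; the last joint's range is limited). The gripper opens to 85 mm and grips with 20 to 120 N. Pads are 22 mm wide; open, the fingers measure 114 mm over their backs; the gripper's body (76 mm by 85 mm) begins 54 mm behind the grasp point. The pads swing forward as they close: fully open they stand 13 mm farther back than shut.
Start: joints at [1.19, 0.321, -0.07, 1.45, 0.023, 1.371, -0.057], TCP at [0.25, -0.6, 0.25] pointing down, gripper open.
Joint ranges: [-2.86, 2.86], [-0.3, 2.09], [-1.38, 1.24], [0.06, 2.45], [-1.56, 4.7], [0.09, 2.05], [-2.69, 2.69]. Speed limits (rad/s): [2.57, 2.57, 3.14, 3.14, 3.14, 3.14, 3.14].

### API

Orientations are given as a unit quaternion [w, x, y, z].
In Python, from plant import observe, snapshot, job_done, masks_of, landmark_of, tip_reach gives the robot as it stands. The module is installed in compiled form; this text tells all that it offers.
- The arm moves only by the tool servo_tool, never from a script. Its argument "increments" is a list of rows, each a list of 5 numbers: the shift along the tool's x, y, z in mm, then the turn about the tool's z in degrees, then the gripper's target within -1 to 1 (shut at 1, half-way at 0, fully open at -1). A call has 1 to 10 rows; each row shifts and turns the commanded pose from where the row before left it, along the tool's axes as they then stand; what a row does not reach is not made up. A row lasts 1/12 s, in which the tool goes at most 41.7 mm and 7.16 degrees, less where a joint would pass 70% of its speed; a pose out of reach is approached as far as the arm can. A call is refused whole if a number of a shift passes 41.7 or a number of a turn 7.16, either way. A call with a gripper value outside its range is refused whole. The fingers move at their own pace and stop on an object; "grip_force" is the grip in N (left out, the last holds). Time passes only in rows, so rows that do not move let the fingers close. It gives the time, the measured TCP pose, the force, the opening and the grip force at its end, in the units of the state.
- observe(): the state, without advancing time (a new reading comes with each control period).
- snapshot(name): name is "side" or "top" or "wrist"; returns a dict with "img" (480x640x3 uint8, red, green, blue), "camera_matrix" (3x3 intrinsics, pixels), "R" (3x3) and "t" (3): a world point X has camera coordinates R X + t; the wrist camera has in their place "hand_eye" (4x4, takes a point from camera to tool coordinates, whose origin is the TCP and whose axes are the flange's). Camera axes: x right, y down, z forward; pixel columns grow to the right and rows downward; lengths in m; the calibration is good to about 2 mm. The wrist camera is an equidistant fisheye: a pixel r from the principal point sees the ray r / f radians off the axis. A picture is of the moment at which its call begins: read the wrist's pose just before it. There is no depth.
- job_done(): hands the job in; it is judged then, once.
Trained networks look in the newest picture that a camera, given by its name, has taken for a name from the list of things; names that differ only in an ending like _2 or _b are one class to them, and where a whole thing is asked for, a point or a joint stands for the part that bears it (a point fixed in the world has none). Each returns a list of dicts, best first, with "confidence" (0 to 1); they miss things now and then, are a little off and sometimes report something else, mostly with a low value. They report only what shows in the picture. A call takes as long as a camera call.
- masks_of(camera, thing): "mask" (480x640 bool, what is visible of it) and "position" ([column, row] in pixels, amid what is visible of it).
- landmark_of(camera, thing): "position" ([column, row] in pixels: a listed point, or the origin of a listed thing).
The state is a dict: "time_s": time; "joint_positions": joint angles; "qd": joint speeds; "joint_efforts": joint torques, N m; "tool_pos": TCP position; "tcp_rot": TCP orientation; "wrist_force": force on the tool from outside, world axes, zero at the start; "wrist_torque": the same for the moment, N m; "opening": finger opening in m; "gripper_force": force on a finger pad.
Only numpy, scipy, OpenCV 4.12 (cv2) and the standard library are available. Lean on these libraries where they do the work, as an engineer would, in place of code of your own. Each camera call takes 0.05 s, during which the arm holds its last target. There are 200 camera calls.

### The job

Take the short steel air nozzle out of the push-fit fitting: press the fitting's black release ring gently down as far as it goes and, with the ring held down, grip the nozzle and draw it straight up and out without yanking at the locked fitting. Then lower it gently, foot first, into the empty wide hole of the wooden nozzle rack until it stands on the bottom, and only then let go. Do not shove the pots, the pliers or the file aside.

Things in the scene. Friction and masses are not known exactly. Their poses are not given: they have to be found in the camera images.
- air_fitting: Air block screwed to the table: steel base plate 84 x 60 mm, aluminium block on it, a round brass fitting 39 mm across upright in the middle, and on top a flat black release ring (41 mm across, 5 mm thick, hole 21 mm) through which the nozzle passes. Origin: centre of the underside, on the table, on the fitting's axis; z up. More than 30 N on the ring or 40 N on the jaws damages it
- ring_low (a point): On the fitting's axis, 66 mm above its origin: the lowest place where the unpressed ring's top face can be. The ring is screwed up its sleeve by an unknown 0 to 12 mm above this, not measured: find it by touch or sight. Pressed, it springs down 6 mm from there (about 4 N at first, 10 N at the end), then meets a hard stop
- foot_stop (a point): On the axis inside the fitting, 20 mm above its origin: where the nozzle's foot stands. Jaws 9 mm above hook over the foot bead; they free it only in the last 2 mm of the ring's stroke and close as the ring returns, but cannot hook it once it has risen 2 mm. So fingertips can press the ring on both sides of the nozzle, close on it while still pressing, and lift
- nozzle: Steel nozzle: straight tube 12 mm thick, 88 mm long, top 6 mm tapered, 70 to 120 g, with two beads 18 mm across: 3 to 8 mm and 26 to 34 mm above its foot. Origin: on its axis at mid length, 44 mm above its foot; z points to the tip. At the start it stands upright in the fitting, its tip 108 mm above the fitting's origin, so that 30 to 42 mm stand clear of the ring
- nozzle_mid (a point): the same point of the nozzle: on its axis at mid length, 44 mm above its foot
- rack: Wooden nozzle rack fixed to the table: block 56 x 116 x 40 mm high. Origin: centre of its underside; its y axis runs along its length. It has the empty wide hole (30 mm toward its +y end), a narrow 9 mm hole, and at the -y end (40 mm from the centre) a slender brass lance that stands 60 mm above the block and stays there
- rack_hole (a point): centre of the mouth of the empty wide hole, at the rack's top face, 40 mm above the table. The hole is 21 mm wide, 30 mm deep, upright; seated, the nozzle's middle is 14 mm above this point
- flux_pot: bystander: small cream pot with black lid, 51 mm across, 46 mm high, beside the fitting; origin at its underside
- paste_pot: bystander: small cream pot with ribbed red lid, 41 mm across, 36 mm high, beside the rack; origin at its underside
- black_pliers: bystander: black-handled pliers lying flat beside the fitting, 140 mm long, 12 mm high; origin at its underside
- needle_file: bystander: thin needle file lying in front of the fitting, 162 mm long, 9 mm high; origin at its underside
- third_hand_2: obstacle that stays put: clamp stand on the square slab behind the rack. Origin: at slab height in the middle of its outline; its round foot (68 mm across) is 25 mm behind and 42 mm to the right of the origin, its thin arm slants up to a tip 60 mm in front and 80 mm to the left of it (as the robot sees it), 190 mm above the table: carry things past in front of it or well above

How it is judged:
On the way, in this order (a step that is already met when the one before it is completed fails the run):
1. the nozzle is out of the fitting, held by the fingers (z of nozzle_mid in the frame of air_fitting above 0.125 m and contact force between the fingers and nozzle above 2 N), for 0.1 s.
2. the nozzle stands on the bottom of the wide hole while the fingers still hold it (horizontal distance between nozzle_mid and rack_hole below 0.006 m and z of nozzle_mid in the frame of rack below 0.058 m and contact force between the fingers and nozzle above 1 N), for 0.05 s.
At the end, for the whole second after the job is handed in: The nozzle stands foot down in the wide hole of the rack, its foot within 3 mm of the bottom, its middle within 6 mm of the hole's axis, within 0.2 rad of upright, at rest and released (horizontal distance between nozzle_mid and rack_hole below 0.006 m and z of nozzle_mid in the frame of rack below 0.057 m and angle between nozzle's own z axis and vertical below 0.2 rad and linear speed of nozzle below 0.02 m/s); the robot touches nothing.
It fails at once if the fingers load the fitting or its ring with more than 30 N (contact force between the fingers and air_fitting above 30 N).
It fails at once if the nozzle is forced against the fitting with more than 40 N (yanked while locked, or rammed) (contact force between nozzle and air_fitting above 40 N).
It fails at once if the nozzle is rammed into the rack with more than 40 N (contact force between nozzle and rack above 40 N).
It fails at once if the nozzle is dropped and lies on the table (height (world z) of nozzle_mid below 0.035 m).
It fails at once if a pot, the pliers or the file is shoved more than 30 mm (distance of any of flux_pot, paste_pot, black_pliers, needle_file from where it was at the start of the episode above 0.03 m).
It also fails if it takes over 51 s, if anything falls off the work surface, if the arm or the gripper's body presses on something with over 40 N, if the wrist force passes 120 N, or if a joint passes its speed limit or range.

## Working session

There is one attempt and no reset: what is moved stays moved. The work goes in short steps, Python scripts to look and compute and a tool call to move; the robot and the scene stay as the last step left them, time stands still between calls to the robot, and variables do not carry over. Pictures are saved under pics/ and viewed, at most 12 in all, crops included, and the job is handed in when it is done.

Besides the shell and the picture viewer there is one more tool, called after "Request:" as a command line: name --pt "numbers of a row" for each row, then --argument value for the rest. servo_tool: Moves the arm, as the interface text tells. Its arguments: {"type":"object","properties":{"increments":{"type":"array","items":{"type":"array","items":{"type":"number"}}},"grip_force":{"type":"number"}},"required":["increments"]}

```bash
mkdir -p pics; cat > h.py <<'E'
import numpy as np, cv2
from plant import *
def save(n,s): cv2.imwrite(f'pics/{n}.png',s['img'][:,:,::-1])
def ray(s,px):
    K=s['camera_matrix'];R=np.array(s['R']);t=np.array(s['t'])
    d=R.T@np.linalg.inv(K)@np.array([px[0],px[1],1.]);return -R.T@t,d
def onz(s,px,z):
    c,d=ray(s,px);return c+d*(z-c[2])/d[2]
def proj(s,X):
    p=s['camera_matrix']@(np.array(s['R'])@np.array(X)+s['t']);return p[:2]/p[2]
def tri(l):
    A=np.zeros((3,3));b=np.zeros(3)
    for s,px in l:
        c,d=ray(s,px);d=d/np.linalg.norm(d);P=np.eye(3)-np.outer(d,d);A+=P;b+=P@c
    return np.linalg.solve(A,b)
E
python3 - <<'E'
from h import *
np.set_printoptions(precision=4,suppress=True)
o=observe();print(o['time_s'],o['tool_pos'],o['tcp_rot'],o['opening'],tip_reach if not callable(tip_reach) else tip_reach())
S={}
for c in('top','side'):
    S[c]=snapshot(c);save(c+'1',S[c]);print(c,S[c]['R'],S[c]['t'],S[c]['camera_matrix'][0])
    for n in ['air_fitting','ring_low','foot_stop','nozzle','rack','rack_hole','flux_pot','paste_pot','black_pliers','needle_file','third_hand_2']:
        L=landmark_of(c,n)[:2]
        print(c,n,[(np.round(l['position'],1),round(l['confidence'],2)) for l in L])
        if c=='top' and L:
            print('   ',onz(S[c],L[0]['position'],{'ring_low':.066,'foot_stop':.02,'nozzle':.064,'rack_hole':.04}.get(n,0)))
E
```

```text
0.0 [ 0.2497 -0.5995  0.2492] [-0.001   0.9806  0.1961 -0.0002] 0.08490856667361885 0.019
top [[ 0.0171 -0.9999 -0.0008]
 [-0.9941 -0.017  -0.107 ]
 [ 0.107   0.0026 -0.9943]] [-0.0805  0.5151  1.1228] [515.9709   0.     321.8549]
top air_fitting [(array([436.5, 234.1]), 0.82)]
    [ 0.5481 -0.3335  0.    ]
top ring_low [(array([444.8, 227.9]), 0.86), (array([400.5, 236.8]), 0.33)]
    [ 0.5532 -0.3369  0.066 ]
top foot_stop [(array([438.2, 233.9]), 0.8)]
    [ 0.5459 -0.3329  0.02  ]
top nozzle [(array([444.9, 231.9]), 0.4)]
    [ 0.5447 -0.3375  0.064 ]
top rack [(array([234.1, 272.6]), 0.82)]
    [0.4521 0.1265 0.    ]
top rack_hole [(array([214.9, 267.1]), 0.59)]
    [0.4614 0.1622 0.04  ]
top flux_pot [(array([399.2, 235.2]), 0.89)]
    [ 0.5441 -0.2481  0.    ]
top paste_pot [(array([276. , 278.1]), 0.58)]
    [0.4413 0.0311 0.    ]
top black_pliers [(array([474.5, 232.7]), 0.71)]
    [ 0.5528 -0.4204  0.    ]
top needle_file [(array([441.2, 269.2]), 0.54)]
    [ 0.4679 -0.3436  0.    ]
top third_hand_2 []
side [[-0.8932 -0.4496 -0.0013]
 [-0.237   0.4732 -0.8485]
 [ 0.3821 -0.7576 -0.5292]] [0.4288 0.2454 0.7372] [464.6647   0.     322.1131]
side air_fitting [(array([355. , 223.7]), 0.69)]
side ring_low [(array([360. , 200.7]), 0.76)]
side foot_stop [(array([359.9, 214.3]), 0.86)]
side nozzle [(array([356.8, 201.3]), 0.46)]
side rack [(array([305.2, 354. ]), 0.7)]
side rack_hole [(array([290.9, 344.1]), 0.78)]
side flux_pot [(array([345.1, 240.9]), 0.66)]
side paste_pot [(array([334.9, 319.6]), 0.77)]
side black_pliers [(array([368.4, 209.8]), 0.73), (array([383.5, 226.8]), 0.38)]
side needle_file [(array([383.1, 226.5]), 0.51), (array([359.4, 200.6]), 0.28)]
side third_hand_2 []
```

```bash
python3 - <<'E'
import cv2,numpy as np
a=cv2.imread('pics/top1.png');b=cv2.imread('pics/side1.png')
t=cv2.resize(a[190:310,160:520],(800,267),interpolation=cv2.INTER_CUBIC)
s1=cv2.resize(b[160:270,300:430],(390,330),interpolation=cv2.INTER_CUBIC)
s2=cv2.resize(b[270:400,240:370],(390,330),interpolation=cv2.INTER_CUBIC)
cv2.imwrite('pics/c1.png',np.vstack([t,np.hstack([s1,s2,np.zeros((330,20,3),np.uint8)])]))
E
```

```text
(no output)
```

View pics/c1.png

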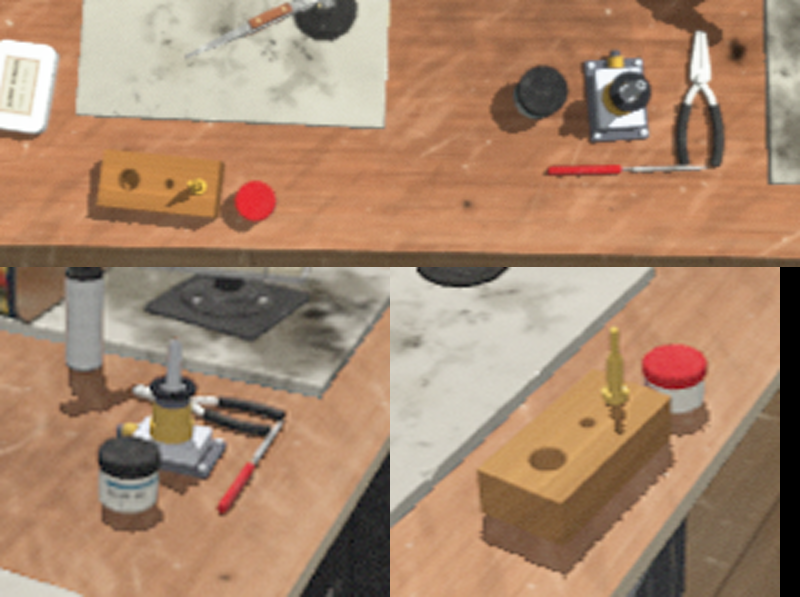

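View pics/side1.png

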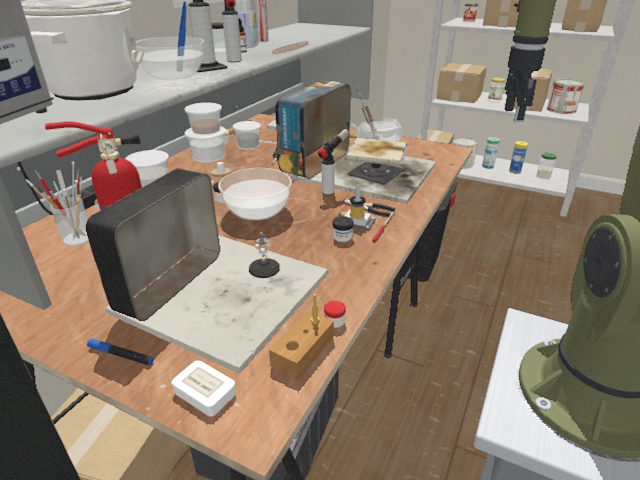

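The crop shows the fitting with its ring at side px ≈(358,201), nozzle tip at (358,185), the hole at top px ≈(218,271) and side px ≈(292,344). A torch-like bottle stands behind the fitting. I'll check the clearances in the top view.

View pics/top1.png

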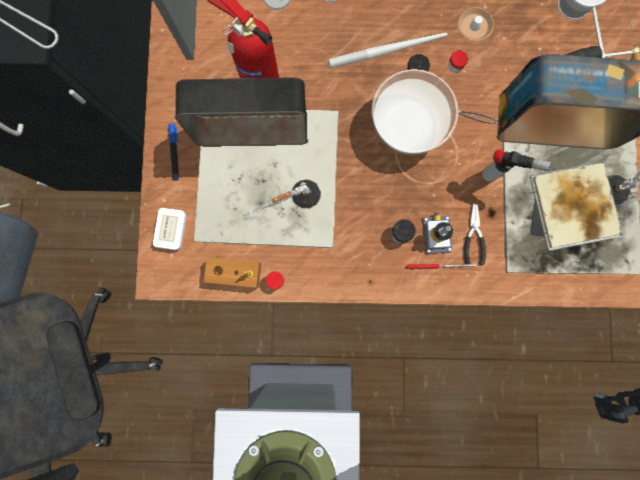

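```bash
python3 - <<'E'
from h import *
np.set_printoptions(precision=4,suppress=True)
t=snapshot('top');s=snapshot('side')
for n in ['air_fitting','ring_low','foot_stop','nozzle','rack','rack_hole','flux_pot','paste_pot']:
    a=landmark_of('top',n);b=landmark_of('side',n)
    if a and b: print(n,tri([(t,a[0]['position']),(s,b[0]['position'])]))
print('hole by sight',tri([(t,(218,271)),(s,(292,344))]),onz(t,(218,271),.04),onz(s,(292,344),.04))
print('arm tip',onz(t,(245.5,215),.19),'foot',onz(t,(306,197),.0))
m=masks_of('side','nozzle')
for q in m[:1]:
    y,x=np.where(q['mask']);print('nozzle mask',q['confidence'],x.min(),x.max(),y.min(),y.max(),x[y==y.min()])
m=masks_of('top','nozzle')
for q in m[:1]:
    y,x=np.where(q['mask']);print('nozzle mask top',q['confidence'],x.min(),x.max(),y.min(),y.max())
w=snapshot('wrist');print(w['hand_eye'],w['camera_matrix'])
E
```

```text
air_fitting [ 0.5494 -0.3332 -0.0056]
ring_low [ 0.5542 -0.3392  0.0619]
foot_stop [ 0.547  -0.3328  0.0221]
nozzle [ 0.5472 -0.3339  0.0571]
rack [0.4508 0.1297 0.006 ]
rack_hole [0.4587 0.1613 0.0463]
flux_pot [ 0.5448 -0.2531 -0.0088]
paste_pot [0.4341 0.0345 0.0063]
hole by sight [0.455  0.1555 0.0429] [0.453  0.1551 0.04  ] [0.4589 0.1537 0.04  ]
arm tip [0.5538 0.0759 0.19  ] foot [ 0.6292 -0.0331  0.    ]
nozzle mask top 0.55 440 449 226 234
[[ 0.0005 -0.9574 -0.2888  0.0743]
 [ 1.      0.0007 -0.0007 -0.    ]
 [ 0.0009 -0.2888  0.9574 -0.1237]
 [ 0.      0.      0.      1.    ]] [[371.6483   0.     316.7319]
 [  0.     371.6483 244.1728]
 [  0.       0.       1.    ]]
```

Request:
servo_tool --pt "0 0 0 7 -1" --pt "0 0 0 7 -1" --pt "0 0 0 7 -1" --pt "0 0 0 1.6 -1"

```text
time_s: 2.58
tool_pos: [0.25, -0.6, 0.2504]
tcp_rot: [0.0, 1.0, -0.003, -0.0]
wrist_force: [-0.4, -0.4, -0.1]
opening: 0.0856
gripper_force: 0.0
```

Request:
servo_tool --pt "30 -26 0 0 -1" --pt "30 -26 0 0 -1" --pt "30 -26 0 0 -1" --pt "30 -27 0 0 -1" --pt "30 -27 0 0 -1" --pt "30 -27 0 0 -1" --pt "30 -27 0 0 0" --pt "30 -27 0 0 0.5" --pt "30 -27 0 0 0.5" --pt "28 -26 0 0 0.5"

```text
time_s: 3.42
tool_pos: [0.5495, -0.3321, 0.2506]
tcp_rot: [0.0, 1.0, 0.0, 0.0]
wrist_force: [0.9, -0.1, -0.4]
opening: 0.0387
gripper_force: 0.0
```

Request:
servo_tool --pt "0 0 0 0 0.5" --pt "0 0 0 0 0.5" --pt "0 0 0 0 0.5"

```text
time_s: 3.67
tool_pos: [0.5476, -0.3343, 0.2501]
tcp_rot: [0.0, 1.0, 0.0, -0.0]
wrist_force: [0.4, -0.0, -0.5]
opening: 0.0215
gripper_force: 0.0
```

```bash
cat >> h.py <<'E'
from scipy.spatial.transform import Rotation as Ro
def pose():
    o=observe();q=o['tcp_rot'];return np.array(o['tool_pos']),Ro.from_quat([q[1],q[2],q[3],q[0]]).as_matrix(),o
def wray(w,px,P,Rm):
    K=w['camera_matrix'];u=np.array(px)-[K[0,2],K[1,2]];r=np.hypot(*u);th=r/K[0,0]
    d=np.r_[u/r*np.sin(th),np.cos(th)];H=np.array(w['hand_eye']);return P+Rm@H[:3,3],Rm@H[:3,:3]@d
def won(w,px,P,Rm,z):
    c,d=wray(w,px,P,Rm);return c+d*(z-c[2])/d[2]
def wproj(w,X,P,Rm):
    H=np.array(w['hand_eye']);p=H[:3,:3].T@(Rm.T@(np.array(X)-P)-H[:3,3]);K=w['camera_matrix']
    th=np.arctan2(np.hypot(p[0],p[1]),p[2]);return K[:2,2]+K[0,0]*th*p[:2]/np.hypot(p[0],p[1])
E
python3 - <<'E'
from h import *
np.set_printoptions(precision=4,suppress=True)
P,Rm,o=pose();print(P,o['opening'],o['wrist_force']);print(Rm)
w=snapshot('wrist');save('w1',w)
for n,z in [('air_fitting',0),('ring_low',.066),('foot_stop',.02),('nozzle_mid',.064)]:
    for l in landmark_of('wrist',n)[:2]: print(n,l['confidence'],l['position'],won(w,l['position'],P,Rm,z))
E
```

```text
[ 0.5476 -0.3343  0.2501] 0.02148182384524168 [ 0.3911 -0.0395 -0.5212]
[[ 1.      0.0007 -0.0008]
 [ 0.0007 -1.     -0.0007]
 [-0.0008  0.0007 -1.    ]]
air_fitting 0.87 [316.3, 202.5] [ 0.5532 -0.3334  0.    ]
air_fitting 0.58 [238.5, 203.7] [ 0.5525 -0.2528  0.    ]
ring_low 0.81 [314.2, 219.9] [ 0.5503 -0.3317  0.066 ]
foot_stop 0.86 [311.9, 209.7] [ 0.5497 -0.3292  0.02  ]
foot_stop 0.25 [236.0, 205.9] [ 0.554  -0.2545  0.02  ]
nozzle_mid 0.67 [316.4, 218.9] [ 0.5507 -0.3336  0.064 ]
```

View pics/w1.png

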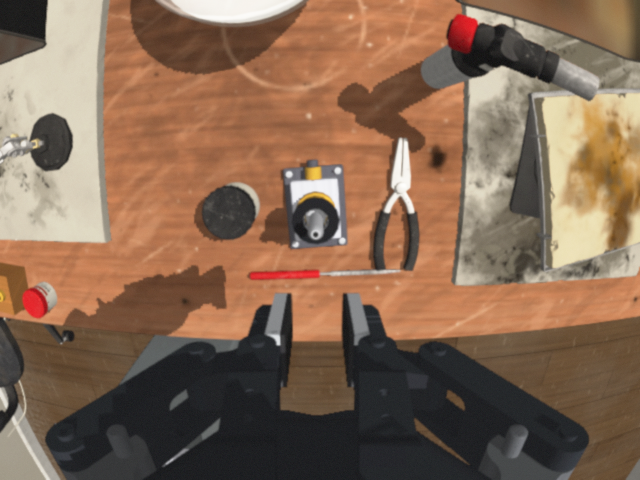

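The wrist view shows the fitting at ≈(316,206), its ring at (317,219), and the nozzle tip at (316,234); path is clear.

```bash
python3 - <<'E'
from h import *
np.set_printoptions(precision=4,suppress=True)
P,Rm,o=pose();w=snapshot('wrist')
im=w['img'];cv2.imwrite('pics/w1c.png',cv2.resize(im[155:260,270:362,::-1],None,fx=5.7,fy=5.7,interpolation=cv2.INTER_CUBIC))
print('tip',won(w,(316,235),P,Rm,.108),'plate',won(w,(316.5,206.5),P,Rm,.006),'tcp px',wproj(w,P-[0,0,.019],P,Rm))
for n in ('air_fitting','nozzle'):
  m=masks_of('wrist',n)
  if m:
    y,x=np.where(m[0]['mask']);print(n,m[0]['confidence'],x.min(),x.max(),y.min(),y.max())
E
```

```text
tip [ 0.5478 -0.3345  0.108 ] plate [ 0.5495 -0.3347  0.006 ] tcp px [317.5307 313.4661]
air_fitting 0.78 281 345 159 247
nozzle 0.89 305 324 208 238
```

View pics/w1c.png

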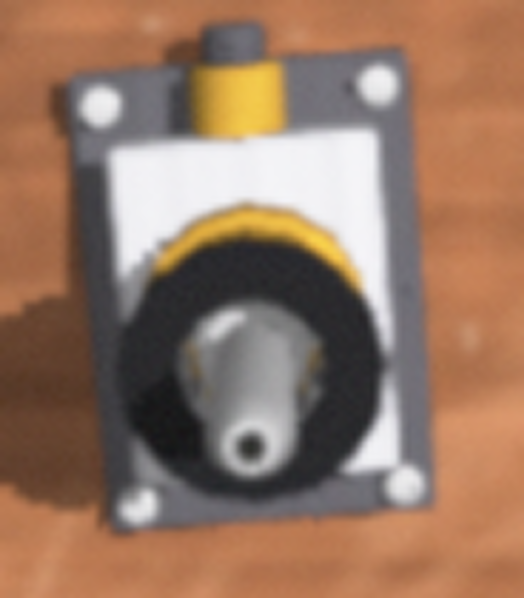

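Nozzle tip centre is at (313.9,233.4) and ring centre at (314.1,219.2).

```bash
python3 - <<'E'
from h import *
np.set_printoptions(precision=4,suppress=True)
P,Rm,o=pose();w=snapshot('wrist')
t=won(w,(313.9,233.4),P,Rm,.108);print(t)
for z in (.066,.07,.074,.078): print(z,won(w,(314.1,219.2),P,Rm,z),wproj(w,[t[0],t[1],z],P,Rm))
corners=[(99,105),(378,85),(138,503),(405,485)]
c=np.array([won(w,(270+a/5.7,155+b/5.7),P,Rm,.007) for a,b in corners]);print(c,c.mean(0))
E
```

```text
[ 0.5496 -0.3321  0.108 ]
0.066 [ 0.5508 -0.3319  0.066 ] [314.2916 220.51  ]
0.07 [ 0.5517 -0.3319  0.07  ] [314.2586 221.5927]
0.074 [ 0.5526 -0.332   0.074 ] [314.2248 222.7027]
0.078 [ 0.5536 -0.332   0.078 ] [314.1902 223.841 ]
[[ 0.5839 -0.3051  0.007 ]
 [ 0.5873 -0.3534  0.007 ]
 [ 0.5118 -0.3108  0.007 ]
 [ 0.5152 -0.3591  0.007 ]] [ 0.5496 -0.3321  0.007 ]
```

Request:
servo_tool --pt "2.4 -2.3 20 0 0.58" --pt "0 0 30 0 0.58" --pt "0 0 30 0 0.58" --pt "0 0 25 0 0.58" --pt "0 0 10 0 0.58" --pt "0 0 0 0 0.58" --pt "0 0 0 0 0.58" --grip_force 30

```text
time_s: 4.7
tool_pos: [0.5506, -0.3318, 0.1359]
tcp_rot: [0.0, 1.0, 0.0, 0.0]
wrist_force: [0.1, -0.7, 0.4]
opening: 0.0177
gripper_force: 0.0
```

```bash
python3 - <<'E'
from h import *
np.set_printoptions(precision=4,suppress=True)
P,Rm,o=pose();w=snapshot('wrist');print(P,o['opening'],o['wrist_force'])
print('expect tip',wproj(w,[.5498,-.332,.108],P,Rm))
im=w['img'];cv2.imwrite('pics/w2c.png',cv2.resize(im[220:380,230:400,::-1],None,fx=3.6,fy=3.6,interpolation=cv2.INTER_CUBIC))
E
```

```text
[ 0.5506 -0.3318  0.1359] 0.017726869815615987 [ 0.0527 -0.6869  0.3885]
expect tip [317.9908 305.996 ]
```

View pics/w2c.png

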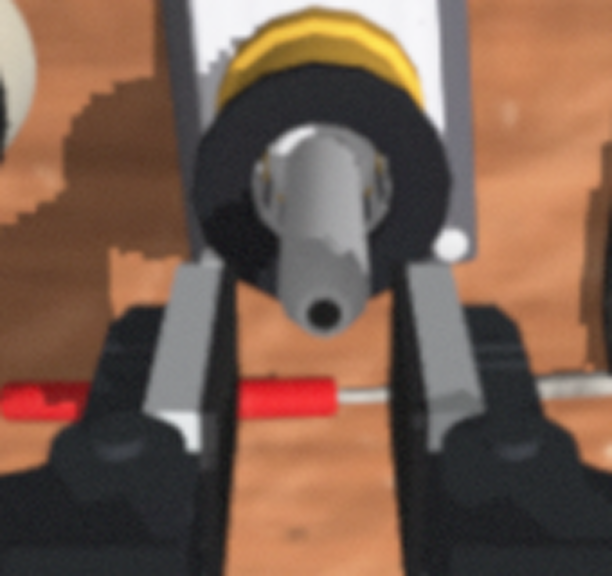

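The nozzle is centred between the fingertips (tip at ≈(320,307)). Next, descend and feel for the ring.

Request:
servo_tool --pt "0 0 12 0 0.58" --pt "0 0 12 0 0.58" --pt "0 0 8 0 0.58" --pt "0 0 4 0 0.58" --pt "0 0 0 0 0.58"

```text
time_s: 5.17
tool_pos: [0.5493, -0.3311, 0.0975]
tcp_rot: [-0.001, 1.0, 0.0, -0.001]
wrist_force: [1.0, -0.3, -1.0]
opening: 0.0186
gripper_force: 0.0
```

Request:
servo_tool --pt "0 0 1 0 0.58" --pt "0 0 1 0 0.58" --pt "0 0 0 0 0.58"

```text
time_s: 5.42
tool_pos: [0.5505, -0.3317, 0.0976]
tcp_rot: [0.0, 1.0, 0.0, 0.0]
wrist_force: [0.4, 0.1, 0.1]
opening: 0.018
gripper_force: 0.0
```

Request:
servo_tool --pt "0 0 1 0 0.58" --pt "0 0 1 0 0.58" --pt "0 0 0 0 0.58"

```text
time_s: 5.67
tool_pos: [0.5503, -0.3316, 0.0953]
tcp_rot: [0.0, 1.0, 0.0, -0.0]
wrist_force: [-0.6, -0.6, -0.1]
opening: 0.0177
gripper_force: 0.0
```

Request:
servo_tool --pt "0 0 1 0 0.58" --pt "0 0 1 0 0.58" --pt "0 0 0 0 0.58"

```text
time_s: 5.92
tool_pos: [0.5501, -0.3316, 0.0931]
tcp_rot: [-0.0, 1.0, 0.0, -0.0]
wrist_force: [0.7, -0.5, -0.8]
opening: 0.018
gripper_force: 0.0
```

Request:
servo_tool --pt "0 0 1 0 0.58" --pt "0 0 1 0 0.58" --pt "0 0 0 0 0.58"

```text
time_s: 6.17
tool_pos: [0.5502, -0.3316, 0.091]
tcp_rot: [-0.0, 1.0, 0.0, -0.0]
wrist_force: [-0.3, 0.2, -0.5]
opening: 0.0175
gripper_force: 0.0
```

Request:
servo_tool --pt "0 0 1 0 0.58" --pt "0 0 1 0 0.58" --pt "0 0 0 0 0.58"

```text
time_s: 6.42
tool_pos: [0.5502, -0.3316, 0.0891]
tcp_rot: [-0.0, 1.0, 0.0, -0.0]
wrist_force: [-0.4, 0.3, 0.2]
opening: 0.018
gripper_force: 0.0
```

Request:
servo_tool --pt "0 0 1 0 0.58" --pt "0 0 1 0 0.58" --pt "0 0 0 0 0.58"

```text
time_s: 6.67
tool_pos: [0.5502, -0.3315, 0.0871]
tcp_rot: [-0.0, 1.0, 0.0, -0.0]
wrist_force: [-0.4, -0.8, -0.1]
opening: 0.0178
gripper_force: 0.0
```

Request:
servo_tool --pt "0 0 1 0 0.58" --pt "0 0 0 0 0.58" --pt "0 0 0 0 0.58"

```text
time_s: 6.92
tool_pos: [0.5503, -0.3316, 0.0863]
tcp_rot: [0.0, 1.0, 0.0, -0.0]
wrist_force: [-0.3, -0.1, 0.1]
opening: 0.0179
gripper_force: 0.0
```

Request:
servo_tool --pt "0 0 1 0 0.58" --pt "0 0 0 0 0.58" --pt "0 0 0 0 0.58"

```text
time_s: 7.17
tool_pos: [0.5505, -0.3317, 0.0856]
tcp_rot: [0.0, 1.0, 0.0, 0.0]
wrist_force: [-0.5, -0.8, 1.7]
opening: 0.0183
gripper_force: 0.7
```

Request:
servo_tool --pt "0 0 1 0 0.58" --pt "0 0 0 0 0.58" --pt "0 0 0 0 0.58"

```text
time_s: 7.42
tool_pos: [0.5505, -0.3317, 0.0848]
tcp_rot: [0.0, 1.0, 0.0, 0.0]
wrist_force: [-1.0, 1.2, 3.8]
opening: 0.0181
gripper_force: 2.1
```

Request:
servo_tool --pt "0 0 1 0 0.58" --pt "0 0 0 0 0.58" --pt "0 0 0 0 0.58"

```text
time_s: 7.67
tool_pos: [0.5505, -0.3317, 0.0838]
tcp_rot: [0.0, 1.0, 0.0, 0.0]
wrist_force: [-1.2, 0.6, 5.4]
opening: 0.0178
gripper_force: 2.6
```

Request:
servo_tool --pt "0 0 1 0 0.58" --pt "0 0 0 0 0.58" --pt "0 0 0 0 0.58"

```text
time_s: 7.92
tool_pos: [0.5505, -0.3317, 0.0829]
tcp_rot: [0.0, 1.0, 0.0, 0.0]
wrist_force: [-0.5, 1.5, 6.5]
opening: 0.0181
gripper_force: 3.0
```

Request:
servo_tool --pt "0 0 1 0 0.58" --pt "0 0 0 0 0.58" --pt "0 0 0 0 0.58"

```text
time_s: 8.17
tool_pos: [0.5505, -0.3317, 0.0821]
tcp_rot: [0.0, 1.0, 0.0, 0.0]
wrist_force: [-2.1, 1.5, 6.9]
opening: 0.0183
gripper_force: 3.4
```

Request:
servo_tool --pt "0 0 1 0 0.58" --pt "0 0 0 0 0.58" --pt "0 0 1 0 0.58" --pt "0 0 0 0 0.58" --pt "0 0 0 0 0.58"

```text
time_s: 8.58
tool_pos: [0.5505, -0.3317, 0.0805]
tcp_rot: [0.0, 1.0, 0.0, 0.0]
wrist_force: [-3.8, 0.5, 8.3]
opening: 0.018
gripper_force: 4.2
```

Request:
servo_tool --pt "0 0 1 0 0.58" --pt "0 0 0 0 0.58" --pt "0 0 0 0 0.58"

```text
time_s: 8.83
tool_pos: [0.5505, -0.3318, 0.0796]
tcp_rot: [0.0, 1.0, 0.0, 0.0]
wrist_force: [-2.4, 2.3, 9.2]
opening: 0.0178
gripper_force: 4.6
```

Request:
servo_tool --pt "0 0 0.5 0 0.58" --pt "0 0 0 0 0.58" --pt "0 0 0 0 0.58"

```text
time_s: 9.08
tool_pos: [0.5506, -0.3317, 0.0795]
tcp_rot: [0.0, 1.0, 0.0, 0.0]
wrist_force: [-3.7, 2.1, 10.4]
opening: 0.0179
gripper_force: 5.4
```

Near the stop; press a little more to confirm.

Request:
servo_tool --pt "0 0 0.5 0 0.58" --pt "0 0 0 0 0.58" --pt "0 0 0 0 0.58"

```text
time_s: 9.33
tool_pos: [0.5506, -0.3317, 0.0794]
tcp_rot: [0.0, 1.0, 0.0, 0.0]
wrist_force: [-3.8, 2.3, 12.9]
opening: 0.0181
gripper_force: 6.5
```

Request:
servo_tool --pt "0 0 0.5 0 0.58" --pt "0 0 0 0 0.58" --pt "0 0 0 0 0.58"

```text
time_s: 9.58
tool_pos: [0.5506, -0.3318, 0.0795]
tcp_rot: [0.0, 1.0, 0.0, 0.0]
wrist_force: [-5.1, 3.1, 16.2]
opening: 0.0181
gripper_force: 7.7
```

Hard stop reached (z no longer changes, force rising). Close on the nozzle while pressing.

Request:
servo_tool --pt "0 0 0 0 0.64" --pt "0 0 0 0 0.68" --pt "0 0 0 0 0.72" --grip_force 35

```text
time_s: 9.83
tool_pos: [0.5514, -0.3317, 0.0795]
tcp_rot: [0.001, 1.0, 0.0, 0.001]
wrist_force: [-4.1, 2.6, 14.3]
opening: 0.0118
gripper_force: 8.1
```

Request:
servo_tool --pt "0 0 0 0 0.8" --pt "0 0 0 0 1" --pt "0 0 0 0 1" --pt "0 0 0 0 1" --pt "0 0 0 0 1"

```text
time_s: 10.25
tool_pos: [0.5515, -0.3317, 0.0796]
tcp_rot: [0.001, 1.0, 0.0, 0.001]
wrist_force: [-3.4, 2.0, 14.5]
opening: 0.011
gripper_force: 37.1
```

Request:
servo_tool --pt "0 0 -1 0 1" --pt "0 0 -1 0 1" --pt "0 0 -1 0 1" --pt "0 0 -1 0 1" --pt "0 0 0 0 1" --grip_force 50

```text
time_s: 10.67
tool_pos: [0.5513, -0.3317, 0.0812]
tcp_rot: [0.0, 1.0, 0.0, 0.001]
wrist_force: [2.8, -0.2, 2.8]
opening: 0.0106
gripper_force: 50.4
```

Request:
servo_tool --pt "0 0 -1 0 1" --pt "0 0 -1 0 1" --pt "0 0 0 0 1"

```text
time_s: 10.92
tool_pos: [0.5507, -0.3324, 0.0827]
tcp_rot: [0.001, 1.0, 0.0, 0.001]
wrist_force: [4.0, -2.9, -0.6]
opening: 0.0109
gripper_force: 49.0
```

Request:
servo_tool --pt "0 0 -1 0 1" --pt "0 0 -1 0 1" --pt "0 0 -1 0 1" --pt "0 0 0 0 1"

```text
time_s: 11.25
tool_pos: [0.5506, -0.3325, 0.0851]
tcp_rot: [0.001, 1.0, -0.0, 0.001]
wrist_force: [3.6, -3.4, -4.9]
opening: 0.0107
gripper_force: 48.6
```

Request:
servo_tool --pt "0 0 -3 0 1" --pt "0 0 -3 0 1" --pt "0 0 0 0 1"

```text
time_s: 11.5
tool_pos: [0.5501, -0.332, 0.0917]
tcp_rot: [0.0, 1.0, -0.0, -0.0]
wrist_force: [3.3, -2.4, -1.2]
opening: 0.0108
gripper_force: 49.2
```

Request:
servo_tool --pt "0 0 -6 0 1" --pt "0 0 -8 0 1" --pt "0 0 -8 0 1" --pt "0 0 -8 0 1" --pt "0 0 -8 0 1" --pt "0 0 -8 0 1" --pt "0 0 -8 0 1" --pt "0 0 0 0 1"

```text
time_s: 12.17
tool_pos: [0.5508, -0.3316, 0.148]
tcp_rot: [0.0, 1.0, 0.0, 0.001]
wrist_force: [0.1, 0.6, -0.3]
opening: 0.011
gripper_force: 49.9
```

Request:
servo_tool --pt "0 0 -10 0 1" --pt "0 0 -15 0 1" --pt "0 0 -15 0 1" --pt "0 0 -10 0 1" --pt "0 0 0 0 1" --pt "0 0 0 0 1"

```text
time_s: 12.67
tool_pos: [0.5504, -0.3316, 0.1963]
tcp_rot: [0.0, 1.0, 0.0, 0.0]
wrist_force: [-0.5, -0.0, -1.5]
opening: 0.0107
gripper_force: 49.9
```

```bash
python3 - <<'E'
from h import *
np.set_printoptions(precision=4,suppress=True)
P,Rm,o=pose();w=snapshot('wrist');print(P,o['opening'],o['wrist_force'])
t=snapshot('top');s=snapshot('side')
for n in ('nozzle_mid',):
    a=landmark_of('top',n);b=landmark_of('side',n);print(a,b,[ (l['confidence'],l['position']) for l in landmark_of('wrist',n)])
    if a and b: print(tri([(t,a[0]['position']),(s,b[0]['position'])]))
a=cv2.resize(w['img'][210:410,220:420,::-1],(400,400));
u,v=proj(s,P).astype(int);b=cv2.resize(s['img'][v-50:v+50,u-50:u+50,::-1],(400,400))
cv2.imwrite('pics/h1.png',np.hstack([a,b]))
E
```

```text
[ 0.5504 -0.3316  0.1963] 0.010653987571101881 [-0.5322 -0.0135 -1.5123]
[{'position': [456.5, 223.5], 'confidence': 0.35}] [{'position': [358.5, 156.4], 'confidence': 0.44}] [(0.94, [318.2, 319.1])]
[ 0.5476 -0.3315  0.1814]
```

View pics/h1.png

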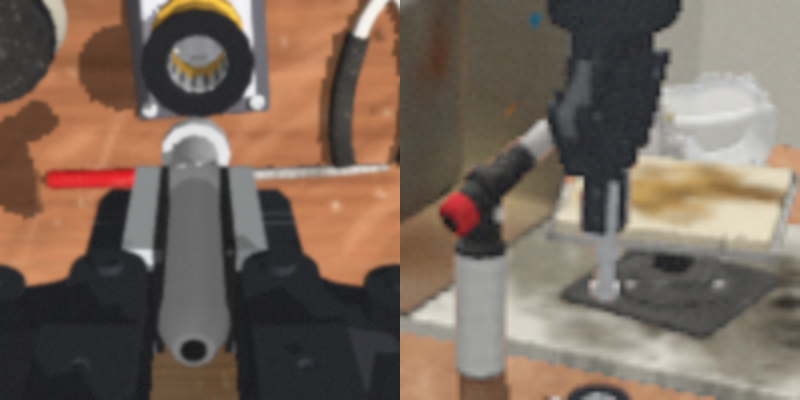

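The nozzle is held upright (foot bead visible at ≈(197,150) in the left crop) and the fitting is empty. Carry it to the rack.

Request:
servo_tool --pt "-6 -15 0 0 1" --pt "-8 -30 0 0 1" --pt "-8 -30 0 0 1" --pt "-8 -30 0 0 1" --pt "-8 -30 0 0 1" --pt "-8 -30 0 0 1" --pt "-8 -30 0 0 1" --pt "-8 -30 0 0 1" --pt "-8 -30 0 0 1" --pt "-8 -30 0 0 1"

```text
time_s: 13.8
tool_pos: [0.4714, -0.0452, 0.1956]
tcp_rot: [0.0, 1.0, 0.0, -0.0]
wrist_force: [0.5, 0.5, -1.2]
opening: 0.0109
gripper_force: 49.9
```

Request:
servo_tool --pt "-8 -30 0 0 1" --pt "-4 -30 0 0 1" --pt "0 -30 0 0 1" --pt "0 -30 0 0 1" --pt "0 -30 0 0 1" --pt "0 -30 0 0 1" --pt "0 -20 0 0 1" --pt "0 -8 0 0 1" --pt "0 0 0 0 1" --pt "0 0 0 0 1"

```text
time_s: 14.63
tool_pos: [0.4601, 0.1603, 0.1955]
tcp_rot: [0.001, 1.0, 0.0, -0.0]
wrist_force: [-0.3, -0.5, -2.0]
opening: 0.0106
gripper_force: 49.9
```

```bash
python3 - <<'E'
from h import *
np.set_printoptions(precision=4,suppress=True)
P,Rm,o=pose();w=snapshot('wrist');print(P,o['opening'],o['wrist_force'],o['time_s'])
for n,z in (('rack_hole',.04),('rack',0),('nozzle_mid',P[2]-.0155)):
    for l in landmark_of('wrist',n)[:2]: print(n,l['confidence'],l['position'],won(w,l['position'],P,Rm,z))
f=P-[0,0,.0595];print('foot px',wproj(w,f,P,Rm),'hole px guess',wproj(w,[.459,.161,.04],P,Rm))
cv2.imwrite('pics/r1.png',cv2.resize(w['img'][130:380,220:470,::-1],(600,600),interpolation=cv2.INTER_CUBIC))
E
```

```text
[0.4601 0.1603 0.1955] 0.01056397137397906 [-0.2835 -0.5327 -1.9571] 14.6333
rack_hole 0.87 [322.2, 235.2] [0.4572 0.1563 0.04  ]
rack 0.95 [353.5, 225.7] [0.455  0.1279 0.    ]
rack 0.67 [317.6, 318.6] [0.3625 0.1597 0.    ]
nozzle_mid 0.61 [316.0, 321.0] [0.4583 0.1609 0.18  ]
foot px [317.3355 278.2077] hole px guess [316.1792 233.0088]
```

View pics/r1.png

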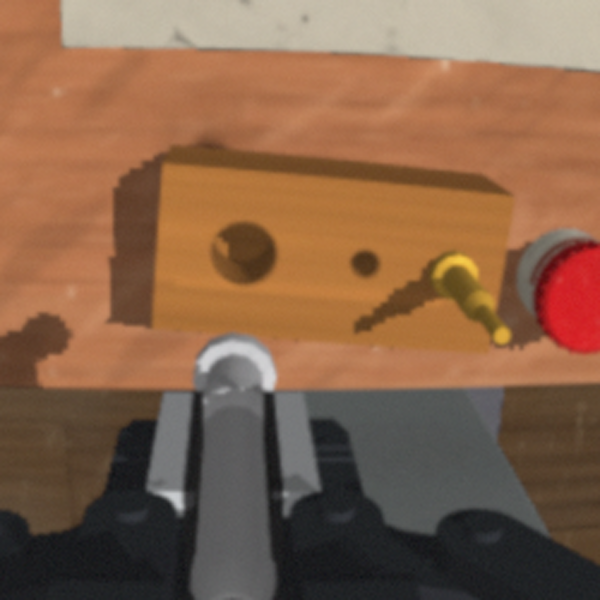

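The hole centre is at ≈(321,235) px, matching the network. Shift and lower to about 10 mm above the mouth, then look again.

Request:
servo_tool --pt "-3 3.5 0 0 1" --pt "0 0 10 0 1" --pt "0 0 18 0 1" --pt "0 0 18 0 1" --pt "0 0 18 0 1" --pt "0 0 12 0 1" --pt "0 0 8 0 1" --pt "0 0 0 0 1" --pt "0 0 0 0 1" --pt "0 0 0 0 1"

```text
time_s: 15.67
tool_pos: [0.4578, 0.1581, 0.1126]
tcp_rot: [-0.0, 1.0, 0.0, 0.001]
wrist_force: [-0.5, -0.2, -0.5]
opening: 0.0107
gripper_force: 49.9
```

```bash
python3 - <<'E'
from h import *
np.set_printoptions(precision=4,suppress=True)
P,Rm,o=pose();w=snapshot('wrist');print(P,o['opening'],o['wrist_force'],o['time_s'])
for n,z in (('rack_hole',.04),('rack',0),('nozzle_mid',P[2]-.0155)):
    for l in landmark_of('wrist',n)[:1]: print(n,l['confidence'],l['position'],won(w,l['position'],P,Rm,z))
im=w['img'][190:340,220:420].copy()
im=cv2.resize(im[:,:,::-1],(800,600),interpolation=cv2.INTER_CUBIC)
np.save('st.npy',P)
B=P-[0,0,.0595]
a=np.linspace(0,6.28,60)
def draw(c,r,col):
    for t in a:
        u=(wproj(w,c+np.array([r*np.cos(t),r*np.sin(t),0]),P,Rm)-[220,190])*4
        cv2.circle(im,(int(u[0]),int(u[1])),1,col,-1)
draw(B+[0,0,.003],.009,(255,0,0));draw(B+[0,0,.008],.009,(255,0,0))
draw(np.array([P[0],P[1],.04]),.0105,(0,255,0))
cv2.imwrite('pics/r2.png',im)
E
```

```text
[0.4578 0.1581 0.1126] 0.010682666183916388 [-0.4746 -0.1969 -0.4748] 15.6667
rack_hole 0.7 [319.5, 270.8] [0.4572 0.157  0.04  ]
rack 0.97 [361.8, 251.5] [0.4558 0.1283 0.    ]
nozzle_mid 0.87 [315.7, 320.2] [0.4564 0.1589 0.0971]
```

View pics/r2.png

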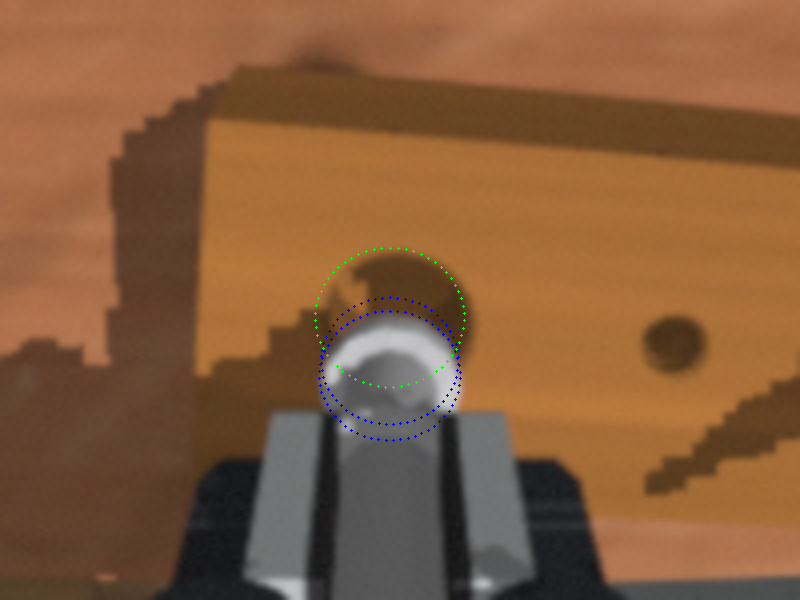

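The bead sits centred laterally on the prediction; the hole is ≈1.1 mm to the right. Correct it and lower closer to the mouth.

Request:
servo_tool --pt "0.5 1.1 3 0 1" --pt "0 0 4 0 1" --pt "0 0 3 0 1" --pt "0 0 0 0 1" --pt "0 0 0 0 1" --pt "0 0 0 0 1"

```text
time_s: 16.37
tool_pos: [0.4576, 0.1568, 0.1017]
tcp_rot: [0.0, 1.0, 0.0, -0.0]
wrist_force: [-0.3, -0.4, -1.0]
opening: 0.0106
gripper_force: 49.9
```

```bash
python3 - <<'E'
from h import *
np.set_printoptions(precision=4,suppress=True)
P,Rm,o=pose();w=snapshot('wrist');print(P,o['opening'],o['wrist_force'],o['time_s'])
im=w['img'][230:330,250:383].copy();k=6
im=cv2.resize(im[:,:,::-1],None,fx=k,fy=k,interpolation=cv2.INTER_CUBIC)
B=P-[0,0,.0595]
a=np.linspace(0,6.28,80)
def draw(c,r,col):
    for t in a:
        u=(wproj(w,c+np.array([r*np.cos(t),r*np.sin(t),0]),P,Rm)-[250,230])*k
        cv2.circle(im,(int(u[0]),int(u[1])),1,col,-1)
draw(B+[0,0,.0055],.009,(255,0,0))
draw(np.array([P[0],P[1],.04]),.0105,(0,255,0))
cv2.imwrite('pics/r3.png',im)
E
```

```text
[0.4576 0.1568 0.1017] 0.01060132589011524 [-0.3382 -0.369  -0.9909] 16.3667
```

View pics/r3.png

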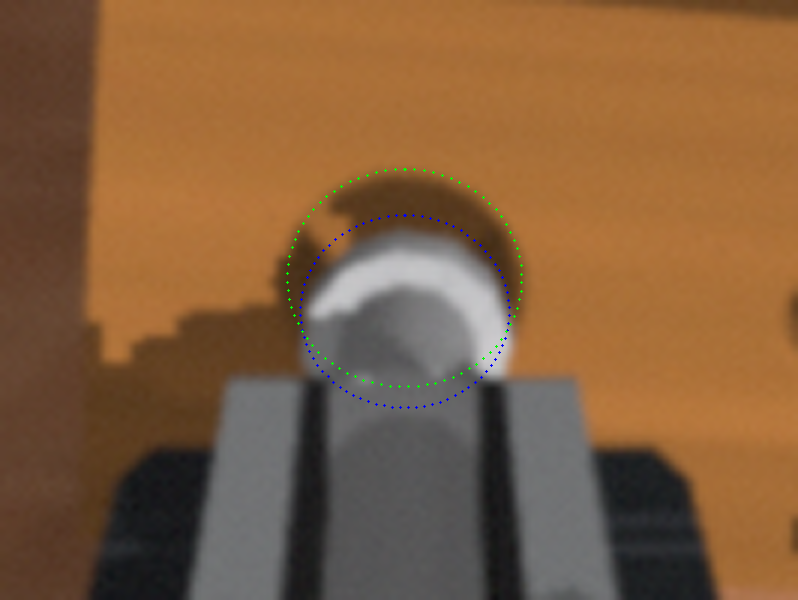

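The hole and bead are laterally aligned. The bead top edge at row 232 against the hole's at 175 suggests about 1 mm more forward. Shift and lower gently.

Request:
servo_tool --pt "1 0 0 0 1" --pt "0 0 1.5 0 1" --pt "0 0 1.5 0 1" --pt "0 0 1 0 1" --pt "0 0 0 0 1" --pt "0 0 0 0 1"

```text
time_s: 16.92
tool_pos: [0.4585, 0.1567, 0.0976]
tcp_rot: [0.0, 1.0, 0.0, -0.0]
wrist_force: [-0.4, 0.5, 0.0]
opening: 0.0107
gripper_force: 49.9
```

Request:
servo_tool --pt "0 0 1 0 1" --pt "0 0 1 0 1" --pt "0 0 0 0 1" --pt "0 0 0 0 1"

```text
time_s: 17.25
tool_pos: [0.4585, 0.1567, 0.0957]
tcp_rot: [0.0, 1.0, 0.0, -0.0]
wrist_force: [-0.5, 0.7, -1.4]
opening: 0.0103
gripper_force: 49.9
```

Request:
servo_tool --pt "0 0 1.5 0 1" --pt "0 0 1.5 0 1" --pt "0 0 0 0 1"

```text
time_s: 17.5
tool_pos: [0.4583, 0.1567, 0.0924]
tcp_rot: [0.0, 1.0, 0.0, -0.0]
wrist_force: [-0.5, -0.6, -1.2]
opening: 0.0106
gripper_force: 49.9
```

Request:
servo_tool --pt "0 0 1.5 0 1" --pt "0 0 1.5 0 1" --pt "0 0 1 0 1" --pt "0 0 0 0 1"

```text
time_s: 17.83
tool_pos: [0.4584, 0.1567, 0.0885]
tcp_rot: [0.0, 1.0, 0.0, -0.0]
wrist_force: [0.1, 0.2, -0.8]
opening: 0.0109
gripper_force: 49.9
```

Request:
servo_tool --pt "0 0 1.5 0 1" --pt "0 0 1.5 0 1" --pt "0 0 1 0 1" --pt "0 0 0 0 1"

```text
time_s: 18.17
tool_pos: [0.4584, 0.1567, 0.0845]
tcp_rot: [0.0, 1.0, 0.0, -0.0]
wrist_force: [-0.1, 0.2, -0.3]
opening: 0.0106
gripper_force: 49.9
```

Request:
servo_tool --pt "0 0 1.5 0 1" --pt "0 0 1.5 0 1" --pt "0 0 1 0 1" --pt "0 0 0 0 1"

```text
time_s: 18.5
tool_pos: [0.4584, 0.1567, 0.0805]
tcp_rot: [0.0, 1.0, 0.0, -0.0]
wrist_force: [-0.2, -0.3, -1.2]
opening: 0.0105
gripper_force: 49.9
```

Request:
servo_tool --pt "0 0 1.5 0 1" --pt "0 0 1.5 0 1" --pt "0 0 1 0 1" --pt "0 0 0 0 1"

```text
time_s: 18.83
tool_pos: [0.4584, 0.1567, 0.0765]
tcp_rot: [0.0, 1.0, 0.0, -0.0]
wrist_force: [-0.3, 0.7, -0.5]
opening: 0.0107
gripper_force: 49.9
```

Request:
servo_tool --pt "0 0 1 0 1" --pt "0 0 1 0 1" --pt "0 0 1 0 1" --pt "0 0 0 0 1" --pt "0 0 0 0 1"

```text
time_s: 19.25
tool_pos: [0.4586, 0.1567, 0.0737]
tcp_rot: [0.0, 1.0, 0.0, -0.0]
wrist_force: [-0.2, 0.6, -1.6]
opening: 0.0106
gripper_force: 49.9
```

Request:
servo_tool --pt "0 0 1 0 1" --pt "0 0 1 0 1" --pt "0 0 0 0 1" --pt "0 0 0 0 1"

```text
time_s: 19.58
tool_pos: [0.4585, 0.1567, 0.0717]
tcp_rot: [0.0, 1.0, 0.0, -0.0]
wrist_force: [0.4, -0.1, -1.6]
opening: 0.0109
gripper_force: 49.9
```

Request:
servo_tool --pt "0 0 1 0 1" --pt "0 0 0 0 1" --pt "0 0 0 0 1"

```text
time_s: 19.83
tool_pos: [0.4586, 0.1567, 0.0707]
tcp_rot: [0.0, 1.0, 0.0, -0.0]
wrist_force: [0.1, -0.6, -0.9]
opening: 0.0106
gripper_force: 49.9
```

Request:
servo_tool --pt "0 0 1 0 1" --pt "0 0 0 0 1" --pt "0 0 0 0 1"

```text
time_s: 20.08
tool_pos: [0.4586, 0.1567, 0.0697]
tcp_rot: [0.0, 1.0, 0.0, -0.0]
wrist_force: [0.4, 0.4, -0.8]
opening: 0.0107
gripper_force: 49.9
```

Request:
servo_tool --pt "0 0 1 0 1" --pt "0 0 0 0 1" --pt "0 0 0 0 1"

```text
time_s: 20.33
tool_pos: [0.4588, 0.1568, 0.0695]
tcp_rot: [0.0, 1.0, 0.0, 0.0]
wrist_force: [-2.0, -0.6, 4.9]
opening: 0.0106
gripper_force: 50.8
```

Seated on the bottom (z stops at 0.0695, +5 N). Release and retreat.

Request:
servo_tool --pt "0 0 0 0 1" --pt "0 0 -0.4 0 1" --pt "0 0 0 0 0.7" --pt "0 0 0 0 0.6" --pt "0 0 0 0 0.5" --pt "0 0 0 0 0.4" --pt "0 0 0 0 0.3" --pt "0 0 0 0 0.3" --grip_force 25

```text
time_s: 21.0
tool_pos: [0.4586, 0.1567, 0.0691]
tcp_rot: [0.0, 1.0, 0.0, -0.0]
wrist_force: [-0.5, -0.5, 1.4]
opening: 0.0301
gripper_force: 0.0
```

Request:
servo_tool --pt "0 0 -5 0 0.3" --pt "0 0 -15 0 0.3" --pt "0 0 -20 0 0.3" --pt "0 0 -25 0 0.3" --pt "0 0 -25 0 0.3" --pt "0 0 -20 0 0.3" --pt "0 0 0 0 0.3" --pt "0 0 0 0 0.3"

```text
time_s: 21.67
tool_pos: [0.4594, 0.157, 0.1806]
tcp_rot: [-0.0, 1.0, 0.0, 0.002]
wrist_force: [0.6, -0.2, -0.8]
opening: 0.0298
gripper_force: 0.0
```

```bash
python3 - <<'E'
from h import *
P,Rm,o=pose();w=snapshot('wrist');print(P,o['opening'],o['wrist_force'],o['time_s'])
print([(l['confidence'],l['position'],won(w,l['position'],P,Rm,.054)) for l in landmark_of('wrist','nozzle_mid')])
cv2.imwrite('pics/f.png',cv2.resize(w['img'][180:330,220:420,::-1],(800,600),interpolation=cv2.INTER_CUBIC))
E
```

```text
[0.45940132 0.15700203 0.18055057] 0.029801957904961426 [ 0.58586927 -0.20609584 -0.79487008] 21.6667
[(0.75, [315.8, 246.1], array([0.45703378, 0.15810395, 0.054     ]))]
```

View pics/f.png

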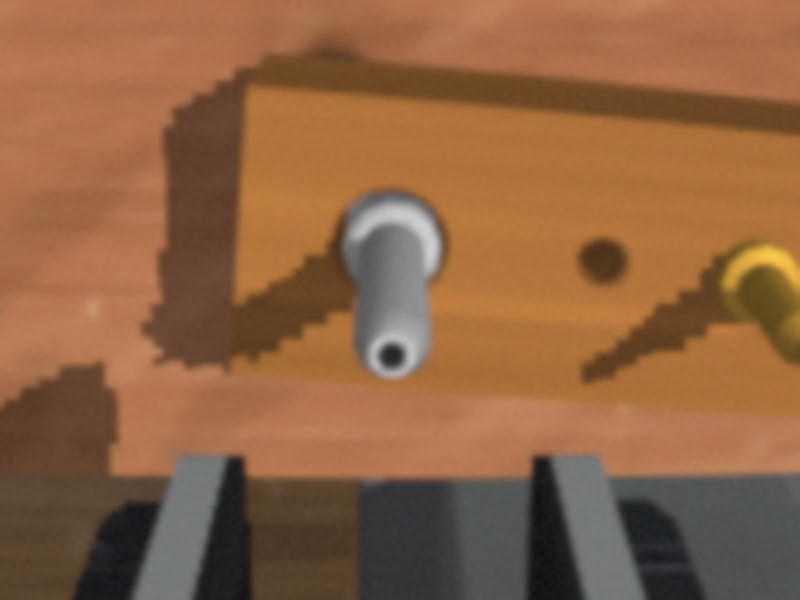

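The nozzle stands upright in the hole (base ≈(392,245), tip ≈(392,352) in the crop) and the fingers are clear.

```bash
python3 -c "
from plant import *
print(job_done())"
```

```text
the job is handed in; nothing more can be done
None
```

The nozzle was drawn out of the fitting with the ring held down and now stands seated, upright and released in the rack's wide hole; the job was handed in after about 22 s of robot time, with no verdict returned.

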